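# Make up two compressor overhaul kits

### The job

Make up two overhaul kits from the parts on the bench: the connecting rod goes in the long compartment of the three-compartment tray, with the piston and the smaller bearing in its two square compartments, one in each; the larger bearing and the toothed pulley go in the two-compartment tray, one in each compartment. Set each part down without dropping it, the same way up as it is now and flat on the floor of its compartment. Leave the brass union, the oil can and the grease tub where they stand.

Things in the scene. Friction and masses are not known exactly. Their poses are not given: they have to be found in the camera images.
- conrod: Steel connecting rod lying flat, crosswise to the robot, loose, 0.22 kg. Origin: underside, mid-shank; own x runs along the rod to the big eye (44 mm across, centred at x = +45 mm); small eye 28 mm across at x = -50. Eyes 18 mm high; ends at x = -64 and +67. The shank (x = -36 to +23) is 16 mm wide, top 16 mm above the underside: grip across it.
- piston: Aluminium piston standing upright, crown up, loose, round, 50 mm in diameter, 45 mm high, three dark ring grooves near the top, about 0.18 kg. Origin: centre of its underside, z axis up.
- small_bearing: The smaller steel ball bearing, lying flat, loose, 35 mm outside diameter, 15 mm bore, 16 mm high, black seal, about 0.065 kg. Origin: centre of its underside, z axis up.
- large_bearing: The larger steel ball bearing, lying flat, loose, 52 mm outside diameter, 20 mm bore, 22 mm high, black seal, about 0.2 kg. Origin: centre of its underside, z axis up.
- pulley: Toothed belt pulley of aluminium, loose: toothed drum 22 mm high with flanges 48 mm in diameter (grip here, it is solid), and above it a hub 28 mm in diameter up to 36 mm high, hub up; about 0.12 kg. Origin: centre of its underside, z axis up.
- tray3: Three-compartment wooden kit tray fixed to the bench on either side, yaw within 0.3 rad; 176 mm (own x) by 158 mm (own y). Floor 3 mm thick, rims and dividers 4 mm thick, 8 mm above the bench. Origin: centre of underside. Long compartment (inside 168 x 64 mm, along x) centred at own (0, -43) mm; two square ones (82 x 82 mm) at (+43, +34) and (-43, +34).
- tray2: Two-compartment wooden kit tray fixed to the bench on either side, yaw within 0.3 rad; 176 mm (own x) by 90 mm (own y). Floor 3 mm thick, rims and divider 4 mm thick, 8 mm above the bench. Origin: centre of underside. Compartments (inside 82 x 82 mm) centred at own (+43, 0) and (-43, 0) mm.
- union: Brass pipe union, not wanted in a kit, loose among the parts: hexagon 30 mm across at its foot, threaded stub on top, 44 mm high. Origin: centre of its underside, z axis up. Leave it alone.
- oil_can: Small red oil can with black cap, loose, 72 mm in diameter, 100 mm high, beyond a tray. Origin: centre of its underside, z axis up. Leave it alone.
- tub: White grease tub with orange lid, loose, 87 mm in diameter, 70 mm high, beyond a tray. Origin: centre of its underside, z axis up. Leave it alone.
Mind the look-alikes: they are no part of the job. What is shaped like the small_bearing but orange, pink or purple is not meant.

How it is judged:
At the end, for the whole second after the job is handed in: Each part is in its compartment, upright within 0.08 rad, its origin within 25 mm of the compartment's centre each way (rod: 30 mm along, 14 mm across), underside under 6 mm above the bench (on the 3 mm tray floor), at rest. Union, oil can and tub within 20 mm of where they began (x of conrod in the frame of tray3 between -0.03 and 0.03 m and y of conrod in the frame of tray3 between -0.057 and -0.029 m and (((x of piston in the frame of tray3 between 0.018 and 0.068 m and y of piston in the frame of tray3 between 0.009 and 0.059 m) and (x of small_bearing in the frame of tray3 between -0.068 and -0.018 m and y of small_bearing in the frame of tray3 between 0.009 and 0.059 m)) or ((x of piston in the frame of tray3 between -0.068 and -0.018 m and y of piston in the frame of tray3 between 0.009 and 0.059 m) and (x of small_bearing in the frame of tray3 between 0.018 and 0.068 m and y of small_bearing in the frame of tray3 between 0.009 and 0.059 m))) and (((x of large_bearing in the frame of tray2 between 0.018 and 0.068 m and y of large_bearing in the frame of tray2 between -0.025 and 0.025 m) and (x of pulley in the frame of tray2 between -0.068 and -0.018 m and y of pulley in the frame of tray2 between -0.025 and 0.025 m)) or ((x of large_bearing in the frame of tray2 between -0.068 and -0.018 m and y of large_bearing in the frame of tray2 between -0.025 and 0.025 m) and (x of pulley in the frame of tray2 between 0.018 and 0.068 m and y of pulley in the frame of tray2 between -0.025 and 0.025 m))) and height (world z) of each of conrod, piston, small_bearing, large_bearing, pulley below 0.006 m and angle between each of conrod, piston, small_bearing, large_bearing, pulley's own z axis and vertical below 0.08 rad and linear speed of each of conrod, piston, small_bearing, large_bearing, pulley below 0.02 m/s and angular speed of each of conrod, piston, small_bearing, large_bearing, pulley below 0.2 rad/s and distance of each of union, oil_can, tub from where it was at the start of the episode below 0.02 m); the robot touches nothing.
It fails at once if the brass union, oil can or grease tub is moved 20 mm or more (distance of any of union, oil_can, tub from where it was at the start of the episode above 0.02 m).
It fails at once if a part is dropped (moves faster than 0.7 m/s while not in the fingers) ((linear speed of conrod above 0.7 m/s and contact force between the fingers and conrod below 0.05 N) or (linear speed of piston above 0.7 m/s and contact force between the fingers and piston below 0.05 N) or (linear speed of small_bearing above 0.7 m/s and contact force between the fingers and small_bearing below 0.05 N) or (linear speed of large_bearing above 0.7 m/s and contact force between the fingers and large_bearing below 0.05 N) or (linear speed of pulley above 0.7 m/s and contact force between the fingers and pulley below 0.05 N)).
It also fails if it takes over 122 s, if anything falls off the work surface, if the arm or the gripper's body presses on something with over 40 N, if the wrist force passes 120 N, or if a joint passes its speed limit or range.

### The arm

A 7-joint arm with a two-finger parallel gripper is mounted at the origin on the work surface. World frame = base frame: x ahead of the robot, y to its left, z up, the work surface at z = 0. Lengths are in m, angles in rad, forces in N, time in s.
With the tool pointing down it reaches from about 0.35 to 0.9 m from the base axis. Payload 8.1 kg.
Tool frame: the origin (TCP) lies on the mounting face of the last link; the fingertips stand 178 mm ahead of it and the grasp point (between the pads) lies 159 mm ahead of it (ctrl.grasp_offset is the distance from the TCP to the grasp point, in m); z points along the fingers, y is the line along which they close (so a half turn about z gives the same grasp; the last joint's range is limited). The gripper opens to 92 mm and grips with 3 to 60 N. Pads are 19 mm wide; open, the fingers measure 130 mm over their backs; the gripper's body (75 mm by 190 mm) begins 47 mm behind the grasp point.
Start: joints at [-1.246, 0.434, 0.025, 1.573, -0.012, 1.134, -0.075], TCP at [0.259, 0.569, 0.405] pointing down, gripper open.
Joint ranges: [-2.62, 2.62], [-0.44, 2.09], [-1.27, 1.32], [0.08, 2.57], [-1.32, 4.46], [0.12, 2], [-2.74, 2.74]. Speed limits (rad/s): [2.22, 2.22, 3.01, 3.01, 3.14, 3.14, 3.14].

### API

Orientations are given as a 3x3 rotation matrix whose columns are the frame's x, y, z axes.
In Python, from rig import ctrl, cams, workorder gives the robot as it stands.
- The arm moves only by the tool drive_tool, never from a script. Its argument "increments" is a list of rows, each a list of 7 numbers: the shift along the tool's x, y, z in mm, then the turn, a rotation vector about the tool's x, y, z in rad, then the opening, from -1 (shut) to 1 (fully open). In form: [[x, y, z, ax, ay, az, hand], ...]. A call has 1 to 20 rows; each row is the pose to reach, as a shift and turn from the pose commanded when the call began, along the tool's axes at that moment; what a row does not reach only later rows make up. A row lasts 1/8 s, in which the tool goes at most 62.5 mm and 10.7 degrees, less where a joint would pass 70% of its speed; a pose out of reach is approached as far as the arm can. A call with a gripper value outside its range is refused whole. The fingers move at their own pace and stop on an object; "newtons" is the grip in N (left out, the last holds). Time passes only in rows, so rows that repeat a pose let the fingers close. It gives the time, the measured TCP pose, the force, the opening and the grip force at its end, in the units of the state.
- ctrl.sense(): the state, without advancing time (a new reading comes with each control period).
- cams.get_image(name): name is "scene" or "top" or "wrist"; returns a dict with "img" (420x560x3 uint8, red, green, blue), "range_z" (420x560 float32, m along the optical axis (not along the pixel's ray), 0 where there is no reading), "fx", "fy", "cx", "cy" (pixels), "T" (4x4, takes a point from camera to world coordinates); the wrist camera has in their place "tool_from_camera" (4x4, takes a point from camera to tool coordinates, whose origin is the TCP and whose axes are the flange's). Camera axes: x right, y down, z forward; pixel columns grow to the right and rows downward; lengths in m; the calibration is good to about 2 mm. The wrist camera is an equidistant fisheye: a pixel r from the principal point sees the ray r / f radians off the axis. A picture is of the moment at which its call begins: read the wrist's pose just before it.
- workorder.sign_off(): hands the job in; it is judged then, once.
The state is a dict: "t": time; "joint_pos": joint angles; "qd": joint speeds; "tau": joint torques, N m; "eef_pos": TCP position; "tool_rot": TCP orientation; "ft_force": force on the tool from outside, world axes, zero at the start; "wrist_torque": the same for the moment, N m; "gripper_width": opening from 0.0 (shut) to 1.0 (fully open); "finger_force": force on a finger pad.
Only numpy, scipy, OpenCV 4.12 (cv2) and the standard library are available. Lean on these libraries where they do the work, as an engineer would, in place of code of your own. Each camera call takes 0.05 s, during which the arm holds its last target. There are 200 camera calls.

## Working session

There is one attempt and no reset: what is moved stays moved. The work goes in short steps, Python scripts to look and compute and a tool call to move; the robot and the scene stay as the last step left them, time stands still between calls to the robot, and variables do not carry over. Pictures are saved under pics/ and viewed, at most 14 in all, crops included, and the job is handed in when it is done.

Besides the shell and the picture viewer there is one more tool, called after "Request:" by a JSON object that holds its "op" and its "data", one argument or row to a line. drive_tool: Moves the arm, as the interface text tells. Its arguments: {"type":"object","properties":{"increments":{"type":"array","items":{"type":"array","items":{"type":"number"}}},"newtons":{"type":"number"}},"required":["increments"]}

```bash
mkdir -p pics; ls
python3 - <<'E'
from rig import ctrl,cams
import cv2,numpy as np
s=ctrl.sense();print(s['eef_pos'],s['tool_rot'],s['t'],s['gripper_width'])
for n in ('top','scene'):
    d=cams.get_image(n);cv2.imwrite(f'pics/{n}0.png',d['img'][:,:,::-1]);np.savez(f'{n}0.npz',**d)
    print(n,d['fx'],d['cx'],d['cy'],d['T'])
E
```

```text
pics
[0.25921389 0.56846529 0.40395721] [[-9.09867104e-01  4.14899482e-01 -5.22203256e-04]
 [ 4.14899789e-01  9.09865926e-01 -1.47019904e-03]
 [-1.34849871e-04 -1.55434777e-03 -9.99998783e-01]] 0.0 1.0019097914257626
top 380.3566256220355 281.1628910205313 213.99621211220227 [[-0.00147259 -0.98373597  0.17961449  0.40983085]
 [-0.99975642 -0.00250707 -0.02192762  0.01388349]
 [ 0.0220213  -0.17960303 -0.98349266  0.75187313]
 [ 0.          0.          0.          1.        ]]
scene 486.8067902991942 279.55415263817196 216.56098907321785 [[-0.70646408  0.52441233 -0.47528961  1.06982551]
 [ 0.70756616  0.53858474 -0.45746761  0.47115424]
 [ 0.01608207 -0.65948327 -0.75154719  0.86263571]
 [ 0.          0.          0.          1.        ]]
```

View pics/top0.png

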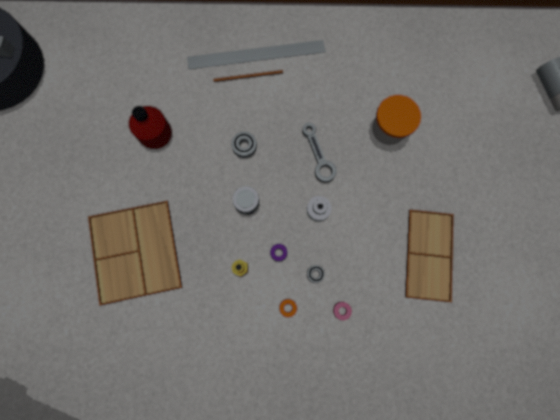

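View pics/scene0.png

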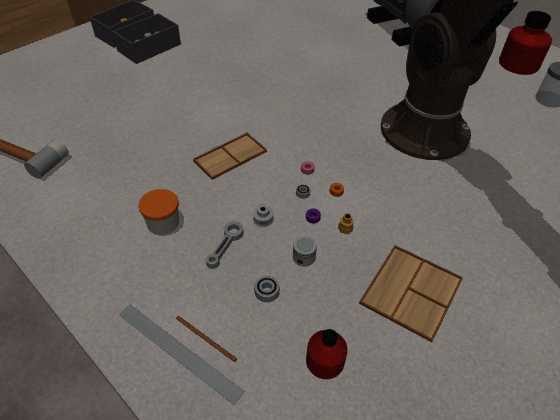

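Top view: candidates for the small bearing are the steel ring with black seal at (316,273), which is the choice, and the look-alikes purple (278,252), orange (288,308) and pink (342,310). Other parts: large bearing (244,144), piston (246,200), pulley (319,207), conrod (318,152; big eye at 325,172), union (240,268), tray3 (135,253), tray2 (430,255), oil can (150,128), tub (398,117).

```bash
cat > h.py <<'E'
import numpy as np,cv2
def cloud(d):
    T=d['T'];z=d['range_z'];v,u=np.mgrid[:z.shape[0],:z.shape[1]]
    p=np.stack([(u-d['cx'])/d['fx']*z,(v-d['cy'])/d['fy']*z,z],-1)
    return p@T[:3,:3].T+T[:3,3]
def px2w(d,u,v,h):
    r=d['T'][:3,:3]@np.array([(u-d['cx'])/d['fx'],(v-d['cy'])/d['fy'],1]);o=d['T'][:3,3]
    return o+r*(h-o[2])/r[2]
E
python3 - <<'E'
from h import *
d=dict(np.load('top0.npz'));P=cloud(d)
bg=P[330:400,200:400,2];print('bench z',np.median(bg),bg.std())
O=dict(large=(244,144,.022),piston=(246,200,.045),pulley=(319,207,.036),small=(316,273,.016),union=(240,268,.044),oil=(150,125,.1),tub=(398,117,.07))
for k,(u,v,h) in O.items():
    r=26 if k in('oil','tub') else 18
    Q=P[v-r:v+r,u-r:u+r].reshape(-1,3);Q=Q[Q[:,2]>max(.008,h*.3)]
    (c,rad)=cv2.minEnclosingCircle(Q[:,:2].astype(np.float32))
    top=Q[Q[:,2]>h-.007]
    ct,rt=cv2.minEnclosingCircle(top[:,:2].astype(np.float32)) if len(top) else (0,0)
    print(k,len(Q),'zmax %.3f'%np.percentile(Q[:,2],95),'all',np.round(c,4),round(rad,4),'top',np.round(ct,4),round(rt,4))
w=P[112:188,295:342];Q=w[w[...,2]>.008].reshape(-1,3)
print('rod',len(Q),Q[:,2].max(),cv2.minAreaRect(Q[:,:2].astype(np.float32)))
for n,(u,v) in dict(small=(310,130),big=(325,172)).items():
    a=P[v-13:v+13,u-13:u+13].reshape(-1,3);a=a[a[:,2]>.008];print(n,np.round(px2w(d,u,v,.018),4),a.mean(0))
# trays: brown/wood colour at low height -> hull rect
hsv=cv2.cvtColor(d['img'],cv2.COLOR_RGB2HSV)
m=((hsv[...,1]>70)&(hsv[...,0]<25)).astype(np.uint8)
n,l,st,ce=cv2.connectedComponentsWithStats(m)
for i in range(1,n):
    if st[i,4]>2000:
        v,u=np.where(l==i);W=np.array([px2w(d,a,b,.008)[:2] for a,b in zip(u,v)],np.float32)
        R=cv2.minAreaRect(W);print('tray',st[i],R,np.round(cv2.boxPoints(R),4).tolist())
big=cv2.resize(d['img'][100:330,70:470],(800,460),interpolation=cv2.INTER_CUBIC);cv2.imwrite('pics/crop1.png',big[:,:,::-1])
E
```

```text
bench z -0.0018607935326711567 0.05280088600622487
large 478 zmax 0.023 all [0.5621 0.0474] 0.156 top [0.5621 0.0474] 0.156
piston 593 zmax 0.046 all [0.5017 0.0435] 0.0966 top [0.5017 0.0435] 0.0966
pulley 461 zmax 0.036 all [ 0.4928 -0.0396] 0.0988 top [ 0.4903 -0.0337] 0.0936
small 219 zmax 0.017 all [ 0.4225 -0.0356] 0.0512 top [ 0.4225 -0.0356] 0.0512
union 213 zmax 0.045 all [0.4298 0.0514] 0.0426 top [0.4285 0.0487] 0.0396
oil 1232 zmax 0.099 all [0.5706 0.1524] 0.2123 top [0.5686 0.1409] 0.2034
tub 1752 zmax 0.070 all [ 0.5861 -0.1239] 0.2239 top [ 0.5861 -0.1239] 0.2239
rod 640 0.7518731318422847 ((0.5668732523918152, -0.058865346014499664), (0.08320458233356476, 0.33599981665611267), 79.05291748046875)
small [ 0.7189 -0.0618  0.018 ] [ 0.71256359 -0.06243762  0.02240198]
big [ 0.6298 -0.0906  0.018 ] [ 0.6325267  -0.09019362  0.02587391]
tray [  88  201   94  104 7353] ((0.4717758595943451, 0.28266775608062744), (0.1741863638162613, 0.15726415812969208), 12.076701164245605) [[0.3702000081539154, 0.34130001068115234], [0.40310001373291016, 0.1876000016927719], [0.5734000205993652, 0.2240000069141388], [0.5404999852180481, 0.37779998779296875]]
tray [ 406  210   47   92 3972] ((0.4655086100101471, -0.29460209608078003), (0.08915214985609055, 0.17337340116500854), 84.04622650146484) [[0.37470000982284546, -0.32989999651908875], [0.5471000075340271, -0.34790000319480896], [0.5564000010490417, -0.25929999351501465], [0.383899986743927, -0.24130000174045563]]
```

View pics/crop1.png

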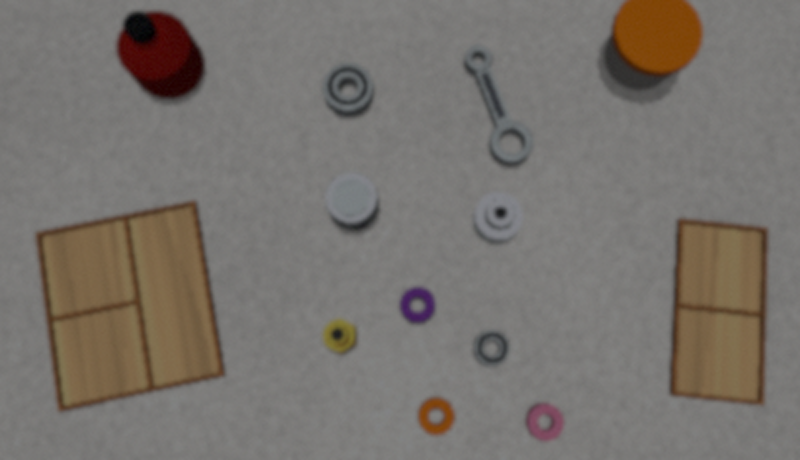

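Run:
```python
from h import *
d=dict(np.load('top0.npz'));P=cloud(d);P[d['range_z']==0]=np.nan
O=dict(large=(244,144,.022),piston=(246,200,.045),pulley=(319,207,.022),hub=(319,207,.036),small=(316,273,.016),union=(240,268,.044),oil=(150,125,.09),tub=(398,117,.07))
for k,(u,v,h) in O.items():
    r=26 if k in('oil','tub') else 17
    Q=P[v-r:v+r,u-r:u+r].reshape(-1,3);c0=px2w(d,u,v,h)[:2]
    Q=Q[(np.abs(Q[:,2]-h)<.006)&(np.hypot(*(Q[:,:2]-c0).T)<.06)]
    c,rad=cv2.minEnclosingCircle(Q[:,:2].astype(np.float32))
    e=[(np.percentile(Q[:,i],2)+np.percentile(Q[:,i],98))/2 for i in(0,1)]
    print(k,len(Q),np.round(c,4),round(rad,4),'mid',np.round(e,4),'mean',np.round(Q.mean(0),4))
w=P[112:190,292:342].reshape(-1,3);Q=w[(w[:,2]>.009)&(w[:,2]<.024)&(w[:,0]>.58)]
print('rod',len(Q),cv2.minAreaRect(Q[:,:2].astype(np.float32)))
for c in ((.7165,-.062),(.63,-.0906)):
    a=Q[np.hypot(*(Q[:,:2]-c).T)<.02 if c[0]>.7 else np.hypot(*(Q[:,:2]-c).T)<.026]
    print('eye',len(a),[np.round((np.percentile(a[:,i],3)+np.percentile(a[:,i],97))/2,4) for i in(0,1)],cv2.minEnclosingCircle(a[:,:2].astype(np.float32)))
s=w[(w[:,2]>.009)&(w[:,2]<.024)&(w[:,0]>.655)&(w[:,0]<.70)];print('shank',s.mean(0),cv2.fitLine(s[:,:2].astype(np.float32),2,0,.01,.01).ravel())
```

```text
large 428 [0.6903 0.073 ] 0.0262 mid [0.6898 0.0733] mean [0.6896 0.0729 0.0204]
piston 523 [0.5704 0.0662] 0.025 mid [0.5701 0.066 ] mean [0.5699 0.066  0.0436]
pulley 286 [ 0.558  -0.0776] 0.0242 mid [ 0.5577 -0.0773] mean [ 0.5558 -0.0769  0.0204]
hub 160 [ 0.5576 -0.0774] 0.014 mid [ 0.5579 -0.0771] mean [ 0.5576 -0.0771  0.0341]
small 208 [ 0.4297 -0.0689] 0.0172 mid [ 0.4295 -0.0693] mean [ 0.4297 -0.0688  0.0142]
union 82 [0.4413 0.0766] 0.0094 mid [0.4407 0.077 ] mean [0.4411 0.0767 0.0426]
oil 39 [0.7166 0.2574] 0.0129 mid [0.7147 0.2561] mean [0.7105 0.2532 0.0918]
tub 1482 [ 0.732  -0.2298] 0.0442 mid [ 0.7308 -0.2293] mean [ 0.7305 -0.2295  0.0681]
rod 610 ((0.6746842861175537, -0.07402512431144714), (0.12980405986309052, 0.043320056051015854), 24.838476181030273)
eye 164 [np.float64(0.7168), np.float64(-0.061)] ((0.7163960933685303, -0.06239460036158562), 0.019771767780184746)
eye 253 [np.float64(0.6344), np.float64(-0.0921)] ((0.6349976062774658, -0.09253329038619995), 0.02188662812113762)
shank [ 0.67730438 -0.07710344  0.01428486] [ 0.9207313   0.39019722  0.6773044  -0.07710344]
```

Radii match the given sizes (26.2, 25, 24.2 and 17.2 mm). Tray3 is at (0.472, 0.283) with yaw 0.21, and tray2 at (0.4655, -0.2946) with yaw -0.10. First I go above the rod shank.

Request:
{"op": "drive_tool", "data": {
  "increments": [
    [-30,-20,10,0,0,-0.05,0.2],
    [-80,-52,20,0,0,-0.15,0.2],
    [-130,-84,30,0,0,-0.25,0.2],
    [-180,-117,40,0,0,-0.35,0.2],
    [-230,-149,50,0,0,-0.45,0.2],
    [-280,-182,60,0,0,-0.55,0.2],
    [-330,-214,70,0,0,-0.65,0.2],
    [-380,-246,80,0,0,-0.75,0.2],
    [-430,-279,95,0,0,-0.832,0.2],
    [-480,-311,110,0,0,-0.832,0.2],
    [-530,-344,125,0,0,-0.832,0.2],
    [-580,-376,125,0,0,-0.832,0.2],
    [-620,-402,125,0,0,-0.832,0.2],
    [-643,-417,125,0,0,-0.832,0.2],
    [-643,-417,125,0,0,-0.832,0.2],
    [-643,-417,125,0,0,-0.832,0.2],
    [-643,-417,125,0,0,-0.832,0.2]
  ],
  "newtons": 30
}}

```text
t: 2.22
eef_pos: [0.6709, -0.0759, 0.2797]
tool_rot: [[-0.919, -0.395, -0.001], [-0.395, 0.919, 0.001], [0.0, 0.001, -1.0]]
ft_force: [-0.2, 0.2, -0.6]
gripper_width: 0.599
finger_force: 0.0
```

```bash
cat >> h.py <<'E'
def wrist_uv(d,s,p):   # world point -> fisheye pixel
    M=np.eye(4);M[:3,:3]=s['tool_rot'];M[:3,3]=s['eef_pos'];C=np.linalg.inv(M@d['tool_from_camera'])
    q=C[:3,:3]@p+C[:3,3];th=np.arctan2(np.hypot(q[0],q[1]),q[2]);a=np.arctan2(q[1],q[0])
    return d['cx']+d['fx']*th*np.cos(a),d['cy']+d['fy']*th*np.sin(a)
def go(s,p,yaw):       # increments (mm, rad) to bring grasp point to p, tool y at yaw (deg)
    R=s['tool_rot'];g=s['eef_pos']+R[:,2]*.159
    a=np.radians(yaw)-np.arctan2(R[1,1],R[0,1])
    return np.round(R.T@(np.array(p)-g)*1000,1),'az',round(-a,3),'grasp',np.round(g,4),'yaw',round(np.degrees(np.arctan2(R[1,1],R[0,1])),1)
E
python3 - <<'E'
from h import *
from rig import ctrl,cams
s=ctrl.sense();d=cams.get_image('wrist')
print(go(s,(.671,-.077,.026),113.2),s['t'])
im=d['img'].copy()
e=np.array([.92,.39,0]);o=np.array([.6764,-.075,.016])
for t in(-.045,0,.05):
    u,v=wrist_uv(d,s,o+e*t);print(u,v);cv2.drawMarker(im,(int(u),int(v)),(255,0,0),0,8)
cv2.imwrite('pics/w1.png',im[:,:,::-1])
E
```

```text
(array([ 0.3, -1.3, 94.7]), 'az', np.float64(0.001), 'grasp', array([ 0.6708, -0.0758,  0.1207]), 'yaw', np.float64(113.3)) 2.225
281.83003885367236 165.40008971525077
281.676861618363 222.91985629806697
281.5856103196676 280.2578540502785
```

View pics/w1.png

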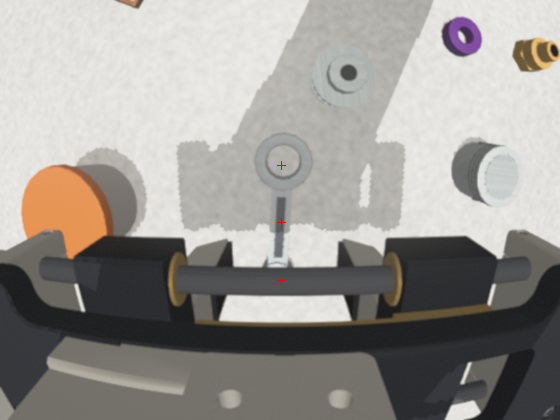

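The wrist view shows the rod along the tool x axis. Its big eye is at (284,160) against a predicted (282,165), so the estimate holds within about 4 mm. Descending and gripping.

Request:
{"op": "drive_tool", "data": {
  "increments": [
    [2,0,30,0,0,0,0.2],
    [3,0,60,0,0,0,0.2],
    [3,0,82,0,0,0,0.2],
    [3,0,92,0,0,0,0.2],
    [3,0,95,0,0,0,0.2],
    [3,0,95,0,0,0,0.2],
    [3,0,95,0,0,0,-1],
    [3,0,95,0,0,0,-1],
    [3,0,95,0,0,0,-1],
    [3,0,95,0,0,0,-1],
    [3,0,95,0,0,0,-1],
    [3,0,95,0,0,0,-1]
  ],
  "newtons": 30
}}

```text
t: 3.78
eef_pos: [0.6686, -0.0789, 0.1848]
tool_rot: [[-0.919, -0.393, 0.0], [-0.393, 0.919, -0.0], [-0.0, -0.0, -1.0]]
ft_force: [0.6, -1.4, 1.0]
gripper_width: 0.17
finger_force: 29.6
```

Request:
{"op": "drive_tool", "data": {
  "increments": [
    [0,0,-15,0,0,0,-1],
    [0,0,-40,0,0,0,-1],
    [0,0,-70,0,0,0,-1],
    [0,0,-100,0,0,0,-1],
    [4,25,-110,0,0,0.02,-1],
    [9,65,-110,0,0,0.05,-1],
    [15,105,-110,0,0,0.08,-1],
    [21,145,-110,0,0,0.11,-1],
    [26,185,-110,0,0,0.14,-1],
    [32,225,-110,0,0,0.17,-1],
    [38,265,-110,0,0,0.194,-1],
    [43,305,-110,0,0,0.194,-1],
    [49,345,-110,0,0,0.194,-1],
    [52,365,-110,0,0,0.194,-1],
    [52,369,-110,0,0,0.194,-1],
    [52,369,-110,0,0,0.194,-1],
    [52,369,-70,0,0,0.194,-1],
    [52,369,-40,0,0,0.194,-1],
    [52,369,-20,0,0,0.194,-1],
    [52,369,-20,0,0,0.194,-1]
  ]
}}

```text
t: 6.28
eef_pos: [0.4759, 0.2385, 0.2036]
tool_rot: [[-0.978, -0.207, -0.002], [-0.207, 0.978, -0.002], [0.003, -0.002, -1.0]]
ft_force: [0.2, 0.3, -2.4]
gripper_width: 0.167
finger_force: 29.6
```

Run:
```python
from h import *
from rig import ctrl,cams
s=ctrl.sense();print(go(s,(.476,.24,.029),102.1),s['gripper_width'],s['ft_force'])
d=cams.get_image('wrist');cv2.imwrite('pics/w2.png',d['img'][:,:,::-1])
```

```text
(array([-0.8,  1.7, 15.6]), 'az', np.float64(-0.003), 'grasp', array([0.4756, 0.2381, 0.0446]), 'yaw', np.float64(101.9)) 0.16681851144911988 [ 0.1993054   0.29611008 -2.38902584]
```

View pics/w2.png

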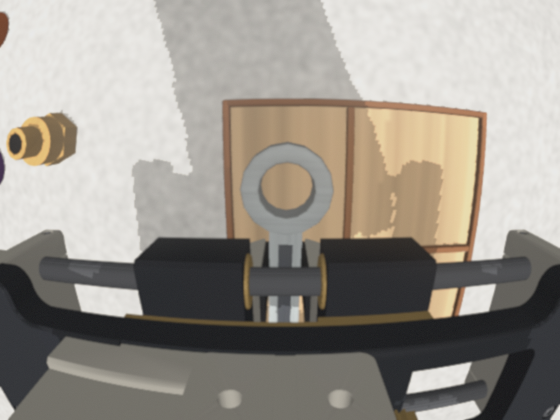

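The rod hangs level, with its eye at (286,187), midway between the long compartment's walls (230 and 350). Lowering, releasing, then on to hover over the piston.

Request:
{"op": "drive_tool", "data": {
  "increments": [
    [0,1,6,0,0,0,-1],
    [0,1,11,0,0,0,-1],
    [0,1,14,0,0,0,-1],
    [0,1,15.5,0,0,0,-1],
    [0,1,15.5,0,0,0,-1],
    [0,1,15.5,0,0,0,-0.45],
    [0,1,15.5,0,0,0,-0.45],
    [0,1,15.5,0,0,0,-0.45],
    [0,1,0,0,0,0,-0.45],
    [0,1,-40,0,0,0,-0.45],
    [0,1,-85,0,0,0,0.3],
    [-10,-35,-85,0,0,0.05,0.6],
    [-22,-75,-85,0,0,0.1,0.6],
    [-35,-120,-85,0,0,0.15,0.6],
    [-48,-165,-85,0,0,0.208,0.6],
    [-56,-190,-85,0,0,0.208,0.6],
    [-56,-190,-85,0,0,0.208,0.6],
    [-56,-190,-85,0,0,0.208,0.6]
  ]
}}

```text
t: 8.57
eef_pos: [0.5697, 0.0667, 0.2903]
tool_rot: [[-1.0, -0.003, 0.0], [-0.003, 1.0, 0.001], [-0.0, 0.001, -1.0]]
ft_force: [-0.9, -0.4, -1.0]
gripper_width: 0.802
finger_force: 0.0
```

Run:
```python
from h import *
from rig import ctrl,cams
s=ctrl.sense();print(go(s,(.570,.066,.042),90),s['gripper_width'])
d=cams.get_image('wrist');im=d['img'].copy();u,v=wrist_uv(d,s,np.array([.570,.066,.045]));cv2.drawMarker(im,(int(u),int(v)),(255,0,0),0,8);print(u,v)
d2=cams.get_image('top');o=cv2.hconcat([im[100:400,100:460],cv2.resize(d2['img'][180:330,70:250],(360,300))])
cv2.imwrite('pics/w3.png',o[:,:,::-1])
```

```text
(array([-0.2, -0.9, 89.3]), 'az', np.float64(0.003), 'grasp', array([0.5698, 0.0669, 0.1313]), 'yaw', np.float64(90.2)) 0.801654967852976
282.94268282529003 223.72993466714325
```

View pics/w3.png

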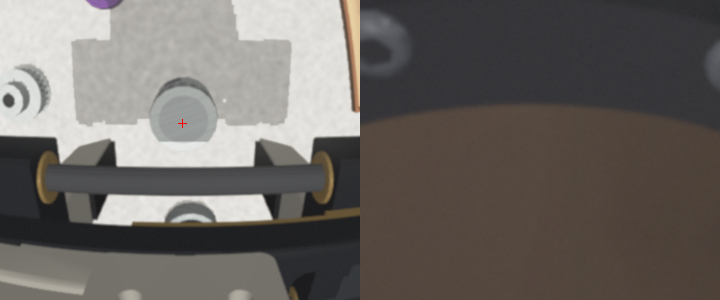

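The piston sits centred between the fingers, at about (283,215) against a predicted (283,224), some 5 mm toward tool +x. I take half of that. The arm hides the top view.

Request:
{"op": "drive_tool", "data": {
  "increments": [
    [2,-1,30,0,0,0,0.6],
    [3,-1,60,0,0,0,0.6],
    [3,-1,80,0,0,0,0.6],
    [3,-1,89,0,0,0,0.6],
    [3,-1,89,0,0,0,0.6],
    [3,-1,89,0,0,0,-1],
    [3,-1,89,0,0,0,-1],
    [3,-1,89,0,0,0,-1],
    [3,-1,89,0,0,0,-1],
    [3,-1,89,0,0,0,-1],
    [3,-1,89,0,0,0,-1]
  ]
}}

```text
t: 10.05
eef_pos: [0.5673, 0.0651, 0.2013]
tool_rot: [[-1.0, -0.002, 0.001], [-0.002, 1.0, 0.0], [-0.001, 0.0, -1.0]]
ft_force: [-1.0, 0.6, 6.4]
gripper_width: 0.539
finger_force: 30.0
```

Request:
{"op": "drive_tool", "data": {
  "increments": [
    [0,0,-15,0,0,0,-1],
    [0,0,-40,0,0,0,-1],
    [0,0,-70,0,0,0,-1],
    [0,0,-90,0,0,0,-1],
    [6,25,-90,0,0,0,-1],
    [15,65,-90,0,0,0,-1],
    [24,105,-90,0,0,0,-1],
    [33,145,-90,0,0,0,-1],
    [43,185,-90,0,0,0,-1],
    [52,225,-90,0,0,0,-1],
    [60,252,-90,0,0,0,-1],
    [60,260,-90,0,0,0,-1],
    [60,260,-60,0,0,0,-1],
    [60,260,-35,0,0,0,-1],
    [60,260,-15,0,0,0,-1],
    [60,260,-7,0,0,0,-1],
    [60,260,-7,0,0,0,-1]
  ]
}}

```text
t: 12.18
eef_pos: [0.5068, 0.3241, 0.2078]
tool_rot: [[-1.0, -0.001, -0.0], [-0.001, 1.0, -0.001], [0.0, -0.001, -1.0]]
ft_force: [-0.3, -0.2, -1.3]
gripper_width: 0.539
finger_force: 30.0
```

Run:
```python
from h import *
from rig import ctrl,cams
s=ctrl.sense();print(go(s,(.507,.325,.0453),90),s['gripper_width'])
d=cams.get_image('wrist');im=d['img'].copy();u,v=wrist_uv(d,s,np.array([.507,.325,.003]))
d2=cams.get_image('scene');o=cv2.hconcat([im[100:400,100:460],cv2.resize(d2['img'][220:360,330:490],(360,300))])
cv2.imwrite('pics/w4.png',o[:,:,::-1])
```

```text
(array([-0.2,  1. ,  3.5]), 'az', np.float64(0.001), 'grasp', array([0.5068, 0.324 , 0.0488]), 'yaw', np.float64(90.1)) 0.5385873263065056
```

View pics/w4.png

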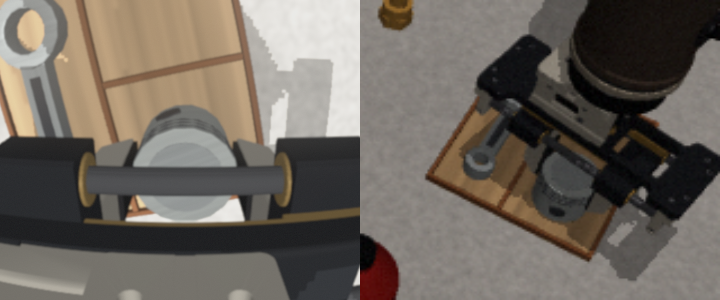

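The piston hangs upright over the +x square compartment, clear of the divider and rims, and the rod lies flat in the long compartment. Setting down, releasing, then on to the small bearing.

Request:
{"op": "drive_tool", "data": {
  "increments": [
    [0,1,2,0,0,0,-1],
    [0,1,3.5,0,0,0,-1],
    [0,1,3.7,0,0,0,-1],
    [0,1,3.7,0,0,0,0.3],
    [0,1,3.7,0,0,0,0.3],
    [0,1,3.7,0,0,0,0.3],
    [0,1,-15,0,0,0,0.3],
    [0,1,-50,0,0,0,0.3],
    [5,-25,-75,0,0,0,0.3],
    [14,-70,-75,0,0,0,0.2],
    [24,-120,-75,0,0,0,0.2],
    [34,-170,-75,0,0,0,0.2],
    [44,-220,-75,0,0,0,0.2],
    [54,-270,-75,0,0,0,0.2],
    [64,-320,-75,0,0,0,0.2],
    [73,-370,-75,0,0,0,0.2],
    [77,-393,-75,0,0,0,0.2],
    [77,-393,-75,0,0,0,0.2],
    [77,-393,-75,0,0,0,0.2]
  ]
}}

```text
t: 14.65
eef_pos: [0.4307, -0.0676, 0.2834]
tool_rot: [[-1.0, -0.003, 0.001], [-0.003, 1.0, 0.001], [-0.001, 0.001, -1.0]]
ft_force: [0.1, -0.2, -0.3]
gripper_width: 0.599
finger_force: 0.0
```

Run:
```python
from h import *
from rig import ctrl,cams
s=ctrl.sense();print(go(s,(.4295,-.069,.0265),90),s['gripper_width'])
d=cams.get_image('wrist');im=d['img'].copy();u,v=wrist_uv(d,s,np.array([.4295,-.069,.016]));cv2.drawMarker(im,(int(u),int(v)),(255,0,0),0,8);print(u,v)
d2=cams.get_image('scene');o=cv2.hconcat([im[100:400,100:460],cv2.resize(d2['img'][220:360,330:490],(360,300))])
cv2.imwrite('pics/w5.png',o[:,:,::-1])
```

```text
(array([ 1.5, -1.5, 97.9]), 'az', np.float64(0.003), 'grasp', array([ 0.4309, -0.0675,  0.1244]), 'yaw', np.float64(90.2)) 0.5993547459370061
282.29666319055116 213.30778820918937
```

View pics/w5.png

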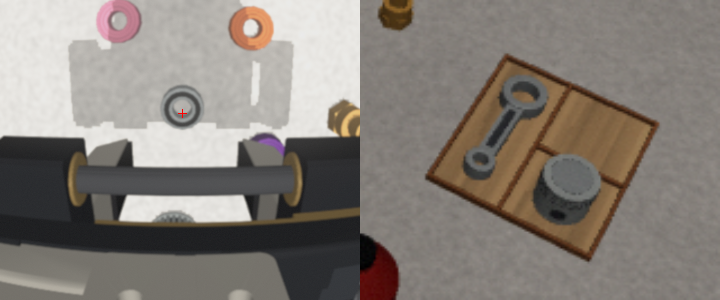

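The steel bearing with black seal is at crop (182,107), with the mark at (182,113), and the rod and piston sit well in tray3. The purple ring is near the right finger, so I narrow the opening before descending.

Request:
{"op": "drive_tool", "data": {
  "increments": [
    [2,-1.5,30,0,0,0,0.0],
    [4,-1.5,60,0,0,0,0.0],
    [4,-1.5,85,0,0,0,0.0],
    [4,-1.5,95,0,0,0,0.0],
    [4,-1.5,97.5,0,0,0,0.0],
    [4,-1.5,97.5,0,0,0,0.0],
    [4,-1.5,97.5,0,0,0,-1],
    [4,-1.5,97.5,0,0,0,-1],
    [4,-1.5,97.5,0,0,0,-1],
    [4,-1.5,97.5,0,0,0,-1],
    [4,-1.5,97.5,0,0,0,-1]
  ]
}}

```text
t: 16.12
eef_pos: [0.4266, -0.0698, 0.1858]
tool_rot: [[-1.0, -0.002, 0.001], [-0.002, 1.0, 0.0], [-0.001, 0.0, -1.0]]
ft_force: [-1.0, 0.6, 7.0]
gripper_width: 0.366
finger_force: 30.0
```

Request:
{"op": "drive_tool", "data": {
  "increments": [
    [0,0,-10,0,0,0,-1],
    [0,0,-35,0,0,0,-1],
    [0,0,-65,0,0,0,-1],
    [0,0,-90,0,0,0,-1],
    [0,0,-95,0,0,0,-1],
    [0,25,-95,0,0,0,-1],
    [1,65,-95,0,0,0,-1],
    [1,105,-95,0,0,0,-1],
    [2,145,-95,0,0,0,-1],
    [2,185,-95,0,0,0,-1],
    [2,225,-95,0,0,0,-1],
    [3,265,-95,0,0,0,-1],
    [3,305,-95,0,0,0,-1],
    [3,345,-95,0,0,0,-1],
    [3,370,-95,0,0,0,-1],
    [3,377,-95,0,0,0,-1],
    [3,377,-65,0,0,0,-1],
    [3,377,-35,0,0,0,-1],
    [3,377,-20,0,0,0,-1],
    [3,377,-20,0,0,0,-1]
  ]
}}

```text
t: 18.62
eef_pos: [0.4224, 0.3062, 0.2045]
tool_rot: [[-1.0, -0.001, -0.002], [-0.001, 1.0, -0.002], [0.002, -0.002, -1.0]]
ft_force: [-0.3, 1.0, -0.5]
gripper_width: 0.368
finger_force: 30.0
```

Run:
```python
from h import *
from rig import ctrl,cams
s=ctrl.sense();print(go(s,(.423,.307,.0298),90),s['gripper_width'])
d=cams.get_image('wrist');im=d['img'].copy()
d2=cams.get_image('scene');o=cv2.hconcat([im[100:400,100:460],cv2.resize(d2['img'][220:360,330:490],(360,300))])
cv2.imwrite('pics/w6.png',o[:,:,::-1])
```

```text
(array([-0.9,  1.1, 15.7]), 'az', np.float64(0.001), 'grasp', array([0.4221, 0.3059, 0.0455]), 'yaw', np.float64(90.1)) 0.3682510866784652
```

View pics/w6.png

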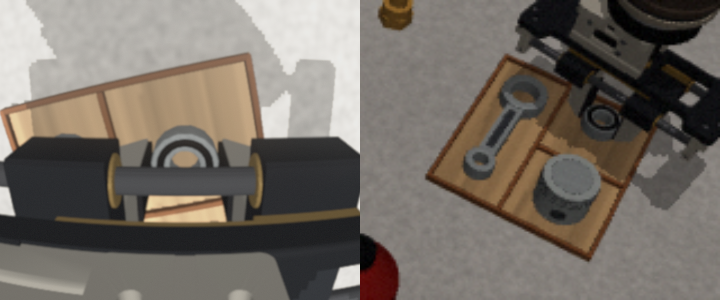

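The bearing is level over the -x square compartment. Setting down, then on to the large bearing.

Request:
{"op": "drive_tool", "data": {
  "increments": [
    [0,1,7,0,0,0,-1],
    [0,1,12,0,0,0,-1],
    [0,1,15,0,0,0,-1],
    [0,1,15.8,0,0,0,-1],
    [0,1,15.8,0,0,0,-0.05],
    [0,1,15.8,0,0,0,-0.05],
    [0,1,15.8,0,0,0,-0.05],
    [0,1,0,0,0,0,-0.05],
    [0,1,-45,0,0,0,-0.05],
    [0,1,-85,0,0,0,0.2],
    [-25,-22,-85,0,0,0,0.6],
    [-65,-57,-85,0,0,0,0.6],
    [-105,-91,-85,0,0,0,0.6],
    [-145,-126,-85,0,0,0,0.6],
    [-185,-161,-85,0,0,0,0.6],
    [-225,-196,-85,0,0,0,0.6],
    [-258,-224,-85,0,0,0,0.6],
    [-268,-233,-85,0,0,0,0.6],
    [-268,-233,-85,0,0,0,0.6],
    [-268,-233,-85,0,0,0,0.6]
  ]
}}

```text
t: 21.22
eef_pos: [0.69, 0.0766, 0.2905]
tool_rot: [[-1.0, -0.004, -0.001], [-0.004, 1.0, 0.001], [0.001, 0.001, -1.0]]
ft_force: [-0.3, 0.1, -0.5]
gripper_width: 0.804
finger_force: 0.0
```

Run:
```python
from h import *
from rig import ctrl,cams
s=ctrl.sense();print(go(s,(.690,.073,.028),90),s['gripper_width'])
d=cams.get_image('wrist');im=d['img'].copy();u,v=wrist_uv(d,s,np.array([.69,.073,.022]));cv2.drawMarker(im,(int(u),int(v)),(255,0,0),0,8);print(u,v)
d2=cams.get_image('scene');o=cv2.hconcat([im[100:400,100:460],cv2.resize(d2['img'][220:360,330:490],(360,300))])
cv2.imwrite('pics/w7.png',o[:,:,::-1])
```

```text
(array([-1.000e-01, -3.900e+00,  1.035e+02]), 'az', np.float64(0.004), 'grasp', array([0.6899, 0.0768, 0.1315]), 'yaw', np.float64(90.2)) 0.80370607059423
279.3081962508957 214.98212966307042
```

View pics/w7.png

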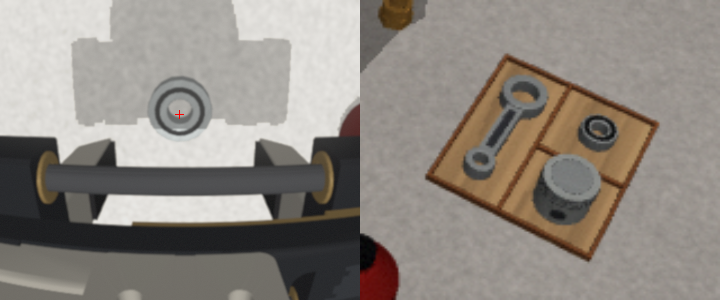

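All three tray3 parts sit in their compartments. The large bearing is centred at crop (180,108).

Request:
{"op": "drive_tool", "data": {
  "increments": [
    [1,-3.5,30,0,0,0,0.6],
    [2.5,-3.5,60,0,0,0,0.6],
    [2.5,-3.5,90,0,0,0,0.6],
    [2.5,-3.5,100,0,0,0,0.6],
    [2.5,-3.5,103,0,0,0,0.6],
    [2.5,-3.5,103,0,0,0,0.6],
    [2.5,-3.5,103,0,0,0,-1],
    [2.5,-3.5,103,0,0,0,-1],
    [2.5,-3.5,103,0,0,0,-1],
    [2.5,-3.5,103,0,0,0,-1],
    [2.5,-3.5,103,0,0,0,-1]
  ]
}}

```text
t: 22.7
eef_pos: [0.6887, 0.0714, 0.1878]
tool_rot: [[-1.0, -0.002, 0.001], [-0.002, 1.0, 0.0], [-0.001, 0.0, -1.0]]
ft_force: [-1.0, 1.1, 5.9]
gripper_width: 0.552
finger_force: 30.0
```

Request:
{"op": "drive_tool", "data": {
  "increments": [
    [0,0,-10,0,0,0,-1],
    [0,0,-35,0,0,0,-1],
    [0,0,-65,0,0,0,-1],
    [0,0,-92,0,0,0,-1],
    [0,0,-100,0,0,0,-1],
    [12,-25,-100,0,0,0,-1],
    [32,-65,-100,0,0,0,-1],
    [51,-105,-100,0,0,0,-1],
    [71,-145,-100,0,0,0,-1],
    [91,-185,-100,0,0,0,-1],
    [110,-225,-100,0,0,0,-1],
    [130,-265,-100,0,0,0,-1],
    [149,-305,-100,0,0,0,-1],
    [169,-345,-100,0,0,0,-1],
    [181,-368,-100,0,0,0,-1],
    [181,-370,-100,0,0,0,-1],
    [181,-370,-70,0,0,0,-1],
    [181,-370,-40,0,0,0,-1],
    [181,-370,-20,0,0,0,-1],
    [181,-370,-20,0,0,0,-1]
  ]
}}

```text
t: 25.2
eef_pos: [0.5082, -0.2976, 0.2054]
tool_rot: [[-1.0, -0.004, -0.003], [-0.004, 1.0, 0.002], [0.003, 0.002, -1.0]]
ft_force: [-0.2, 0.1, -1.9]
gripper_width: 0.552
finger_force: 30.0
```

Run:
```python
from h import *
from rig import ctrl,cams
s=ctrl.sense();print(go(s,(.508,-.299,.0318),90),s['gripper_width'])
d=cams.get_image('wrist');im=d['img'].copy()
d2=cams.get_image('scene');o=cv2.hconcat([im[100:400,100:460],cv2.resize(d2['img'][100:240,170:330],(360,300))])
cv2.imwrite('pics/w8.png',o[:,:,::-1])
```

```text
(array([-0.4, -1.8, 14.6]), 'az', np.float64(0.004), 'grasp', array([ 0.5076, -0.2972,  0.0464]), 'yaw', np.float64(90.2)) 0.5520443876297392
```

View pics/w8.png

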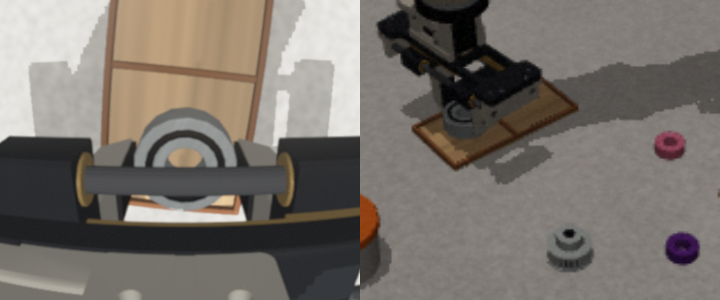

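The large bearing is over tray2's far compartment, clear of the divider. Setting down, then on to the pulley.

Request:
{"op": "drive_tool", "data": {
  "increments": [
    [0,-1.5,7,0,0,0,-1],
    [0,-1.5,12,0,0,0,-1],
    [0,-1.5,14,0,0,0,-1],
    [0,-1.5,14.8,0,0,0,-1],
    [0,-1.5,14.8,0,0,0,0.35],
    [0,-1.5,14.8,0,0,0,0.35],
    [0,-1.5,14.8,0,0,0,0.35],
    [0,-1.5,0,0,0,0,0.35],
    [0,-1.5,-45,0,0,0,0.35],
    [0,-1.5,-85,0,0,0,0.5],
    [-7,30,-85,0,0,0,0.5],
    [-17,75,-85,0,0,0,0.5],
    [-28,120,-85,0,0,0,0.5],
    [-38,165,-85,0,0,0,0.5],
    [-48,210,-85,0,0,0,0.5],
    [-50,220,-85,0,0,0,0.5],
    [-50,220,-85,0,0,0,0.5],
    [-50,220,-85,0,0,0,0.5]
  ]
}}

```text
t: 27.55
eef_pos: [0.5576, -0.0808, 0.2926]
tool_rot: [[-1.0, 0.0, 0.0], [0.0, 1.0, -0.001], [-0.0, -0.001, -1.0]]
ft_force: [0.5, 0.2, 1.2]
gripper_width: 0.749
finger_force: 0.0
```

Run:
```python
from h import *
from rig import ctrl,cams
s=ctrl.sense();print(go(s,(.558,-.077,.028),90),s['gripper_width'])
d=cams.get_image('wrist');im=d['img'].copy();u,v=wrist_uv(d,s,np.array([.558,-.077,.036]));cv2.drawMarker(im,(int(u),int(v)),(255,0,0),0,8);print(u,v)
d2=cams.get_image('scene');o=cv2.hconcat([im[100:400,100:460],cv2.resize(d2['img'][100:240,170:330],(360,300))])
cv2.imwrite('pics/w9.png',o[:,:,::-1])
```

```text
(array([ -0.4,   4.1, 105.6]), 'az', np.float64(-0.0), 'grasp', array([ 0.5576, -0.081 ,  0.1336]), 'yaw', np.float64(90.0)) 0.7494837107227083
289.6725851640729 219.53232692337664
```

View pics/w9.png

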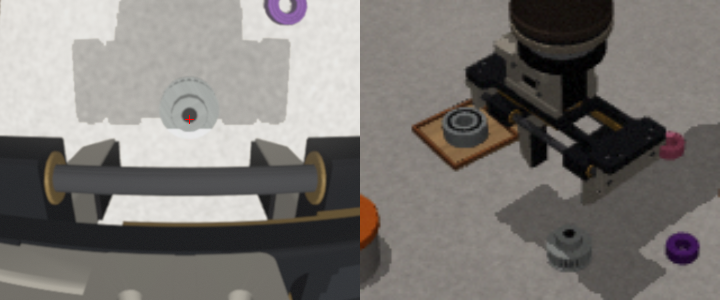

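The pulley is at crop (190,112), close to the mark, and the large bearing sits in tray2.

Request:
{"op": "drive_tool", "data": {
  "increments": [
    [1,3,30,0,0,0,0.5],
    [2,3,60,0,0,0,0.5],
    [2,3,90,0,0,0,0.5],
    [2,3,102,0,0,0,0.5],
    [2,3,105,0,0,0,0.5],
    [2,3,105,0,0,0,0.5],
    [2,3,105,0,0,0,-1],
    [2,3,105,0,0,0,-1],
    [2,3,105,0,0,0,-1],
    [2,3,105,0,0,0,-1],
    [2,3,105,0,0,0,-1]
  ]
}}

```text
t: 29.02
eef_pos: [0.5561, -0.0762, 0.1877]
tool_rot: [[-1.0, -0.002, 0.001], [-0.002, 1.0, -0.0], [-0.001, -0.0, -1.0]]
ft_force: [-1.2, -0.2, 6.4]
gripper_width: 0.514
finger_force: 30.0
```

Request:
{"op": "drive_tool", "data": {
  "increments": [
    [0,0,-10,0,0,0,-1],
    [0,0,-35,0,0,0,-1],
    [0,0,-65,0,0,0,-1],
    [0,0,-85,0,0,0,-1],
    [15,-24,-85,0,0,0,-1],
    [35,-56,-85,0,0,0,-1],
    [57,-92,-85,0,0,0,-1],
    [79,-127,-85,0,0,0,-1],
    [101,-162,-85,0,0,0,-1],
    [123,-198,-85,0,0,0,-1],
    [133,-214,-85,0,0,0,-1],
    [133,-214,-85,0,0,0,-1],
    [133,-214,-60,0,0,0,-1],
    [133,-214,-35,0,0,0,-1],
    [133,-214,-20,0,0,0,-1],
    [133,-214,-20,0,0,0,-1]
  ]
}}

```text
t: 31.02
eef_pos: [0.4235, -0.2895, 0.2065]
tool_rot: [[-1.0, -0.003, -0.002], [-0.003, 1.0, 0.001], [0.002, 0.001, -1.0]]
ft_force: [-0.2, -1.1, -1.0]
gripper_width: 0.512
finger_force: 30.0
```

Run:
```python
from h import *
from rig import ctrl,cams
s=ctrl.sense();print(go(s,(.423,-.290,.0317),90),s['gripper_width'])
d=cams.get_image('wrist');im=d['img'].copy()
d2=cams.get_image('scene');o=cv2.hconcat([im[100:400,100:460],cv2.resize(d2['img'][100:240,170:330],(360,300))])
cv2.imwrite('pics/w10.png',o[:,:,::-1])
```

```text
(array([ 0.2, -0.8, 15.8]), 'az', np.float64(0.003), 'grasp', array([ 0.4233, -0.2893,  0.0475]), 'yaw', np.float64(90.2)) 0.5120933504809344
```

View pics/w10.png

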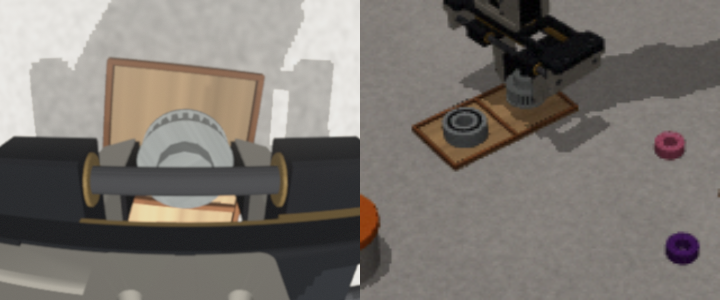

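The pulley is level over the near compartment. Setting it down and retreating upward, out of the top camera's view.

Request:
{"op": "drive_tool", "data": {
  "increments": [
    [0,-0.5,7,0,0,0,-1],
    [0,-0.5,12,0,0,0,-1],
    [0,-0.5,15,0,0,0,-1],
    [0,-0.5,16,0,0,0,-1],
    [0,-0.5,16,0,0,0,0.3],
    [0,-0.5,16,0,0,0,0.3],
    [0,-0.5,16,0,0,0,0.3],
    [0,-0.5,0,0,0,0,0.3],
    [0,-0.5,-45,0,0,0,0.3],
    [0,-0.5,-100,0,0,0,0.3],
    [20,-40,-130,0,0,0,0.3],
    [50,-90,-150,0,0,0,0.3],
    [90,-140,-150,0,0,0,0.3],
    [120,-190,-150,0,0,0,0.3],
    [140,-240,-150,0,0,0,0.3],
    [140,-240,-150,0,0,0,0.3],
    [140,-240,-150,0,0,0,0.3]
  ]
}}

```text
t: 33.25
eef_pos: [0.2839, -0.5302, 0.3578]
tool_rot: [[-1.0, -0.002, 0.001], [-0.002, 1.0, 0.0], [-0.001, 0.0, -1.0]]
ft_force: [-0.3, 0.7, 0.4]
gripper_width: 0.647
finger_force: 0.0
```

Run:
```python
from h import *
from rig import ctrl,cams
print(ctrl.sense()['t'])
d=cams.get_image('top');d2=cams.get_image('scene')
o=cv2.hconcat([cv2.resize(d['img'],(400,300)),cv2.resize(d2['img'],(400,300))]);cv2.imwrite('pics/fin.png',o[:,:,::-1])
P=cloud(d);P[d['range_z']==0]=np.nan;Q=P.reshape(-1,3)
def loc(c,yaw):
    a=np.arctan2(np.sin(yaw),np.cos(yaw));R=np.array([[np.cos(a),np.sin(a)],[-np.sin(a),np.cos(a)]]);return R
for k,x,y,zlo,zhi,r,t in(('piston',.507,.325,.04,.055,.04,3),('small',.423,.307,.012,.025,.03,3),('rod',.481,.241,.012,.026,.08,3),('large',.508,-.299,.018,.03,.04,2),('pulley',.423,-.29,.018,.045,.04,2),('union',.441,.077,.035,.05,.02,0),('tub',.7305,-.2295,.06,.08,.06,0)):
    q=Q[(np.hypot(Q[:,0]-x,Q[:,1]-y)<r)&(Q[:,2]>zlo)&(Q[:,2]<zhi)]
    if k=='rod':
        T=loc(0,.211);L=(q[:,:2]-[.472,.283])@T.T;q=q[L[:,1]<-.008]
    if not len(q): print(k,'none');continue
    c,rad=cv2.minEnclosingCircle(q[:,:2].astype(np.float32))
    o0,yw=(([.4718,.2827],.211) if t==3 else ([.4655,-.2946],-.104))
    print(k,len(q),np.round(c,4),round(rad,4),'tray xy',np.round(loc(0,yw)@(np.array(c)-o0),4) if t else '','z90 %.4f'%np.percentile(q[:,2],90), 'z10 %.4f'%np.percentile(q[:,2],10))
```

```text
33.25
piston 592 [0.5099 0.3254] 0.0255 tray xy [0.0462 0.0338] z90 0.0483 z10 0.0448
small 236 [0.4253 0.3078] 0.0178 tray xy [-0.0402  0.0343] z90 0.0192 z10 0.0153
rod 710 [0.4829 0.2408] 0.0654 tray xy [ 0.0021 -0.0433] z90 0.0206 z10 0.0159
large 476 [ 0.5103 -0.2992] 0.0258 tray xy [0.045  0.0001] z90 0.0247 z10 0.0210
pulley 504 [ 0.425 -0.29 ] 0.0243 tray xy [-0.0408  0.0004] z90 0.0378 z10 0.0218
union 83 [0.4412 0.0767] 0.0093 tray xy  z90 0.0440 z10 0.0412
tub 1524 [ 0.7324 -0.23  ] 0.0445 tray xy  z90 0.0696 z10 0.0664
```

View pics/fin.png

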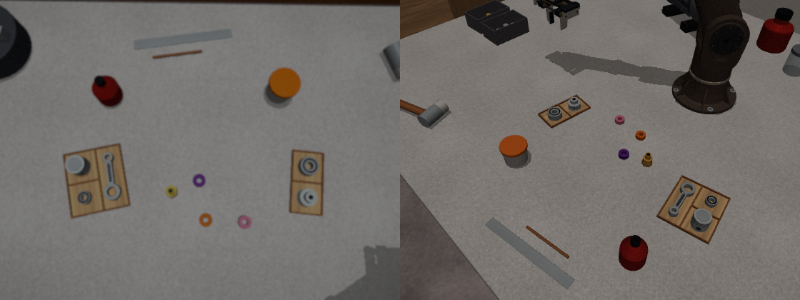

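All five parts are within 3 mm of their targets and flat on the floor. The union and tub measure unmoved, and the oil can looks unmoved.

```bash
python3 -c "
from rig import workorder;print(workorder.sign_off())"
```

```text
the job is handed in; nothing more can be done
None
```

Both kits are made up and handed in at about 33 s of the 122 s allowed: all five parts measured within about 4 mm of their targets and flat, the union and tub measured unmoved, the oil can only looked unmoved in the pictures, and the sign-off returned no verdict.

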